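# Lock the turntable of the brain model with the stem

## Task

The brain model with the stem is about to be carried to the drying room on its painting turntable. Slide the yellow transport-lock grip of that turntable towards the red mark, fully home against its end stop, and let go of it. Leave the lock of the other turntable, which carries a half brain (a plain dome) without a stem, as it is.

Things in the scene. Friction and masses are not known exactly. Their poses are not given: they have to be found in the camera images.
- stem_lock (a joint): slide position of the lock to be moved (m): 0 = at the end stop by the green mark (free), 0.070 = at the end stop by the red mark (locked). It starts somewhere from 0 to 0.035. Plain friction of about 2 N, no spring and no detent: it stays where it is left.
- stem_lock_grip (a point): point in the upright yellow grip (22 mm along its slide, 18 across, 55 tall) on the front deck of the turntable with the stemmed brain: on its centre line, 20 mm below its top, 41 mm above the flat track. y points along the slide to the red mark (locked), z up, x towards the brain. Nothing stands within 40 mm of the slide; the brain's top is about 115 mm above the table. The turntable is fixed.
- half_lock (a joint): slide position (m, same meaning) of the same lock on the other turntable, which carries a domed half brain without stem; to be left alone.
- half_lock_grip (a point): the same point in the yellow grip of that other lock; same sizes and axes.

How it is judged:
By the outcome, as a careful person would: the job done as asked, in the order asked, and still so for the second after the job is handed in, with the robot touching nothing.
It also fails if it takes over 26 s, if anything falls off the work surface, if the arm or the gripper's body presses on something with over 40 N, if the wrist force passes 120 N, or if a joint passes its speed limit or range.

## Robot

A 6-joint arm with a two-finger parallel gripper is mounted at the origin on a cart in front of the work surface, level with it; the furniture and walls round the work are solid. World frame = base frame: x ahead of the robot, y to its left, z up, the work surface at z = 0. Lengths are in m, angles in rad, forces in N, time in s.
With the tool pointing down it reaches from about 0.4 to 0.925 m from the base axis. Payload 12.5 kg.
Tool frame: the origin (TCP) lies at the very end of the fingers, on their centre line; the grasp point (between the pads) lies 19 mm behind it; z points along the fingers, y is the direction in which the jaws open and shut (so a half turn about z gives the same grasp; the last joint's range is limited). The gripper opens to 95 mm and grips with 3 to 60 N. Pads are 20 mm wide; open, the fingers measure 119 mm over their backs; the gripper's body (75 mm by 180 mm) begins 59 mm behind the grasp point.
Start: joints at [1.105, 0.491, 1.559, -0, 1.092, -0.106], TCP at [0.22, 0.585, 0.215] pointing down, gripper open.
Joint ranges: [-3.1, 3.1], [-0.84, 2.19], [0.05, 2.79], [-1.13, 4.28], [0.06, 2.93], [-2.69, 2.69]. Speed limits (rad/s): [2.22, 2.22, 2.79, 3.14, 3.14, 3.14].

## Interface

Orientations are given as a rotation vector (axis times angle).
In Python, from station import bot gives the robot as it stands.
- The arm moves only by the tool jog_arm, never from a script. Its argument "steps" is a list of rows, each a list of 3 entries, a list of its own where there are three numbers: the shift along the tool's x, y, z in m, then the turn, a rotation vector about the tool's x, y, z in rad, then the closure, from 0 (fully open) to 1 (shut). In form: [[[tx, ty, tz], [ax, ay, az], gripper], ...]. A call has 1 to 12 rows; each row shifts and turns the commanded pose from where the row before left it, along the tool's axes as they then stand; what a row does not reach is not made up. A row lasts 1/10 s, in which the tool goes at most 50 mm and 8.59 degrees, less where a joint would pass 70% of its speed; a pose out of reach is approached as far as the arm can. A call is refused whole if a number of a shift passes 0.05 or a number of a turn 0.15, either way. A call with a gripper value outside its range is refused whole. The fingers move at their own pace and stop on an object; "grip_force" is the grip in N (left out, the last holds). Time passes only in rows, so rows that do not move let the fingers close. It gives the time, the measured TCP pose, the force and the opening at its end, in the units of the state.
- bot.sense(): the state, without advancing time (a new reading comes with each control period).
- bot.get_image(name): name is "side" or "top"; returns a dict with "frame" (420x560x3 uint8, red, green, blue), "fx", "fy", "cx", "cy" (pixels), "distortion" ([k1, k2, p1, p2, k3] as OpenCV has them; the pictures are not rectified), "extrinsics" (4x4, takes a point from camera to world coordinates). Camera axes: x right, y up, looking along -z (the intrinsics and any distortion apply to the point x, -y, -z); pixel columns grow to the right and rows downward; lengths in m; the calibration is good to about 2 mm. A picture is of the moment at which its call begins. There is no depth.
- bot.job_done(): hands the job in, once; it reports no verdict.
Trained networks look in the newest picture that a camera, given by its name, has taken for a name from the list of things; names that differ only in an ending like _2 or _b are one class to them, and where a whole thing is asked for, a point or a joint stands for the part that bears it (a point fixed in the world has none). Each returns a list of dicts, best first, with "confidence" (0 to 1); they miss things now and then, are a little off and sometimes report something else, mostly with a low value. They report only what shows in the picture. A call takes as long as a camera call.
- bot.boxes_of(name, camera): "bbox" ([left, top, width, height] in pixels, round what is visible of it).
- bot.landmark_of(name, camera): "point" ([column, row] in pixels: a listed point, or the origin of a listed thing).
The state is a dict: "time_s": time; "joint_positions": joint angles; "dq": joint speeds; "tau": joint torques, N m; "ee_pos": TCP position; "tool_rot": TCP orientation; "contact_force": force on the tool from outside, world axes, zero at the start; "moment": the same for the moment, N m; "gripper_width": finger opening in m.
Only numpy, scipy, OpenCV 4.12 (cv2) and the standard library are available. Lean on these libraries where they do the work, as an engineer would, in place of code of your own. Each camera call takes 0.05 s, during which the arm holds its last target.

## Working session

There is one attempt and no reset: what is moved stays moved. The work goes in short steps, Python scripts to look and compute and a tool call to move; the robot and the scene stay as the last step left them, time stands still between calls to the robot, and variables do not carry over. Pictures are saved under pics/ and viewed, and the job is handed in when it is done.

Besides the shell and the picture viewer there is one more tool, called after "Call:" as name([rows], argument=value, ...), one row to a line, values as JSON. jog_arm: Moves the arm, as the interface text tells. Its arguments: {"type":"object","properties":{"steps":{"type":"array"},"grip_force":{"type":"number"}},"required":["steps"]}

```bash
mkdir -p pics; cat > h.py <<'E'
import numpy as np,cv2,json
from station import bot
def look(n,f):
    d=bot.get_image(n); cv2.imwrite('pics/'+f,d['frame'][:,:,::-1]); 
    return d
def ray(d,p):
    K=np.array([[d['fx'],0,d['cx']],[0,d['fy'],d['cy']],[0,0,1]])
    u=cv2.undistortPoints(np.array([[p]],float),K,np.array(d['distortion'],float))[0,0]
    T=np.array(d['extrinsics']); v=T[:3,:3]@np.array([u[0],-u[1],-1]); return T[:3,3],v/np.linalg.norm(v)
def atz(d,p,z):
    o,v=ray(d,p); return o+v*(z-o[2])/v[2]
def tri(rs):
    A=0;b=0
    for o,v in rs:
        P=np.eye(3)-np.outer(v,v);A=A+P;b=b+P@o
    x=np.linalg.solve(A,b); return x,[np.linalg.norm((np.eye(3)-np.outer(v,v))@(x-o)) for o,v in rs]
def proj(d,X):
    T=np.linalg.inv(np.array(d['extrinsics'])); c=T[:3,:3]@X+T[:3,3]; c=np.array([c[0],-c[1],-c[2]])
    K=np.array([[d['fx'],0,d['cx']],[0,d['fy'],d['cy']],[0,0,1]])
    return cv2.projectPoints(c[None],np.zeros(3),np.zeros(3),K,np.array(d['distortion'],float))[0].ravel()
E
python3 - <<'E'
from h import *
for c in ['side','top']:
    d=look(c,c+'0.png'); print(c,np.round(d['extrinsics'],3).tolist())
    for n in ['stem_lock_grip','half_lock_grip']:
        print(n,bot.landmark_of(n,c)); print(bot.boxes_of(n,c))
s=bot.sense();print(s)
E
```

```text
side [[-0.998, -0.01, 0.059, 0.495], [0.057, -0.464, 0.884, 0.848], [0.019, 0.886, 0.464, 0.484], [0.0, 0.0, 0.0, 1.0]]
stem_lock_grip [{'point': [268.6, 268.7], 'confidence': 0.77}]
[{'bbox': [255.4, 251.6, 21.1, 43.0], 'confidence': 0.67}]
half_lock_grip [{'point': [268.8, 185.6], 'confidence': 0.52}]
[{'bbox': [266.8, 178.3, 11.3, 32.1], 'confidence': 0.79}]
top [[0.014, 0.988, -0.151, 0.337], [-1.0, 0.013, -0.01, 0.08], [-0.008, 0.151, 0.989, 1.009], [0.0, 0.0, 0.0, 1.0]]
stem_lock_grip [{'point': [209.1, 217.7], 'confidence': 0.72}]
[{'bbox': [200.0, 212.4, 23.0, 13.6], 'confidence': 0.54}]
half_lock_grip [{'point': [364.7, 231.0], 'confidence': 0.54}]
[{'bbox': [353.3, 224.3, 26.3, 16.8], 'confidence': 0.56}]
{'time_s': 0.5, 'joint_positions': array([ 1.10539745e+00,  4.90901030e-01,  1.55893296e+00,  4.26241735e-05,
        1.09173748e+00, -1.05603776e-01]), 'dq': array([-0.00015059, -0.00058177, -0.00120725, -0.00031148,  0.00010726,
        0.00100295]), 'tau': array([-1.89552331e-03, -6.12041259e+01, -2.58286768e+01,  6.92554330e-02,
        4.47491999e-02,  6.71655448e-05]), 'ee_pos': array([0.2200192 , 0.58498426, 0.21464893]), 'tool_rot': array([-5.62146264e-01, -3.09085836e+00, -4.86624729e-05]), 'contact_force': array([ 1.13543935, -0.38194792, -0.39299034]), 'moment': array([-0.02208403, -0.01936667,  0.02561759]), 'gripper_width': 0.09509878728483319}
```

View pics/side0.png

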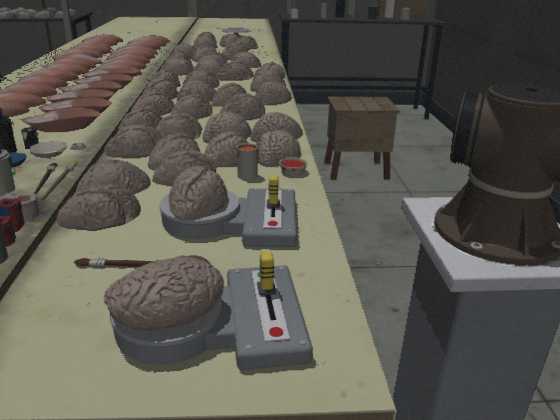

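View pics/top0.png

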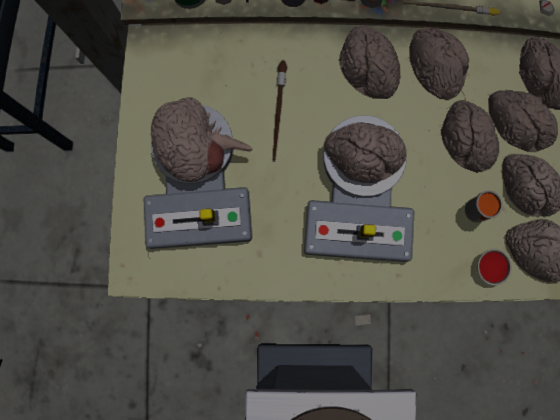

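```bash
python3 - <<'E'
import cv2
a=cv2.imread('pics/side0.png')[220:330,190:330];cv2.imwrite('pics/cs.png',cv2.resize(a,None,fx=5,fy=5,interpolation=2))
a=cv2.imread('pics/top0.png')[150:260,150:290];cv2.imwrite('pics/ct.png',cv2.resize(a,None,fx=5,fy=5,interpolation=2))
E
```

```text
(no output)
```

View pics/cs.png

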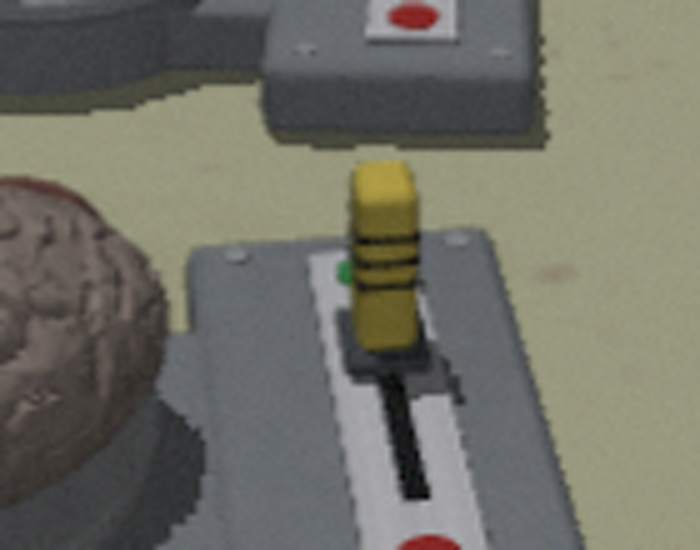

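View pics/ct.png

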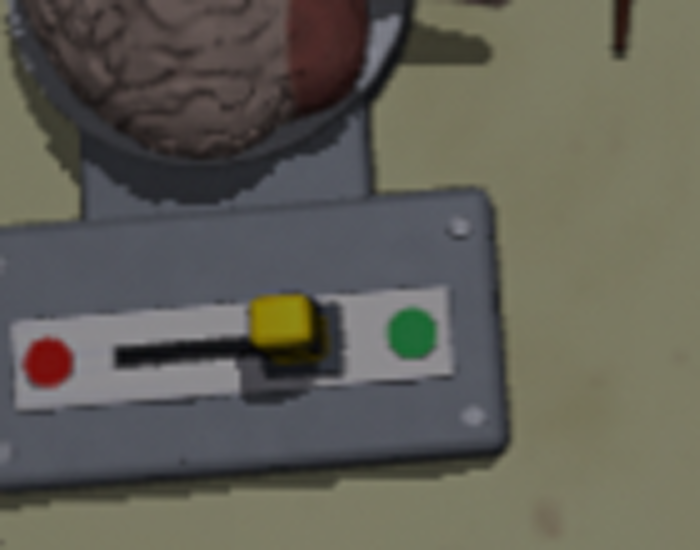

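The stemmed brain is on the left turntable in the top view (stem at about 240,147), which is the near one in the side view. Its grip is at about (207,215) in top and (268,270) in side, red mark at (160,222) and green at (232,217) in top.

```bash
python3 - <<'E'
from h import *
from scipy.spatial.transform import Rotation as R
t=bot.get_image('top');s=bot.get_image('side')
lt=bot.landmark_of('stem_lock_grip','top');ls=bot.landmark_of('stem_lock_grip','side');print(lt,ls)
for n,a,b in [('red',(159.6,222.4),(276,331.5)),('grip',lt[0]['point'],ls[0]['point']),('half',(364.7,231),(270,187))]:
    print(n,tri([ray(t,a),ray(s,b)]))
z=tri([ray(t,(159.6,222.4)),ray(s,(276,331.5))])[0][2]
r=atz(t,(159.6,222.4),z);g=atz(t,(232.4,216.6),z);u=(r-g);print(z,r,g,np.linalg.norm(u),np.degrees(np.arctan2(u[1],u[0])))
X=tri([ray(t,lt[0]['point']),ray(s,ls[0]['point'])])[0]
print('toptop',atz(t,(150+283/5,150+320/5),z+.061))
u/=np.linalg.norm(u);print('slot red end',(atz(t,(173.2,221.4),z)-r)@u,'grip',(X-r)@u, 'across',np.cross(u,X-r)[2])
q=bot.sense();print(R.from_rotvec(q['tool_rot']).as_matrix().round(4),q['time_s'])
E
```

```text
[{'point': [206.1, 216.3], 'confidence': 0.69}] [{'point': [265.0, 266.0], 'confidence': 0.83}]
red (array([0.4582466 , 0.32148491, 0.03355045]), [np.float64(7.426645920633876e-05), np.float64(7.426645920642665e-05)])
grip (array([0.46752584, 0.22764212, 0.075823  ]), [np.float64(0.002499207356384081), np.float64(0.0024992073563841416)])
half (array([ 0.44674668, -0.05153165,  0.07451207]), [np.float64(0.0038682132127137356), np.float64(0.0038682132127137005)])
0.03355044632326361 [0.45817257 0.32149389 0.03355045] [0.47094915 0.18587372 0.03355045] 0.13622066608992772 95.3818700451399
toptop [0.46646777 0.22419019 0.09455045]
slot red end -0.025778991061339473 grip -0.0943153139182113 across -0.0005093772412656811
[[-9.360e-01  3.521e-01  0.000e+00]
 [ 3.521e-01  9.360e-01  1.000e-04]
 [-0.000e+00  1.000e-04 -1.000e+00]] 0.7
```

Call:
jog_arm([
  [[0,0,0],[0,0,-0.1135],0],
  [[0,0,0],[0,0,-0.1135],0],
  [[0,0,0],[0,0,-0.1135],0],
  [[0,0,0],[0,0,-0.1135],0],
  [[-0.021,-0.038,0],[0,0,0],0],
  [[-0.021,-0.038,0],[0,0,0],0],
  [[-0.021,-0.038,0],[0,0,0],0],
  [[-0.021,-0.038,0],[0,0,0],0],
  [[-0.021,-0.038,0],[0,0,0],0],
  [[-0.021,-0.038,0],[0,0,0],0],
  [[-0.021,-0.038,0],[0,0,0],0],
  [[-0.021,-0.038,0],[0,0,0],0],
], grip_force=20)

```text
time_s: 1.9
ee_pos: [0.4167, 0.2966, 0.2149]
tool_rot: [-0.148, 3.138, 0.0]
contact_force: [0.8, 0.4, 0.2]
gripper_width: 0.0945
```

Call:
jog_arm([
  [[-0.021,-0.038,0],[0,0,0],0],
  [[-0.021,-0.038,0],[0,0,0],0],
  [[0,0,0],[0,0,0],0],
  [[0,0,0],[0,0,0],0],
])

```text
time_s: 2.3
ee_pos: [0.4651, 0.2259, 0.2146]
tool_rot: [0.144, -3.138, -0.0]
contact_force: [-0.1, 0.0, -0.5]
gripper_width: 0.0956
```

```bash
python3 - <<'E'
from h import *
from scipy.spatial.transform import Rotation as R
q=bot.sense();M=R.from_rotvec(q['tool_rot']).as_matrix();print(M.round(4),q['time_s'],q['ee_pos'],q['joint_positions'])
print(M.T@(np.array([.4672,.2259,.0555])-q['ee_pos']))
look('side','s1.png')
print(bot.landmark_of('stem_lock_grip','side'))
E
```

```text
[[-9.958e-01 -9.190e-02 -2.000e-04]
 [-9.190e-02  9.958e-01  2.000e-04]
 [ 1.000e-04  2.000e-04 -1.000e+00]] 2.3 [0.46510733 0.22586711 0.21460313] [ 3.24141625e-01  3.38260084e-01  1.82033706e+00  3.11588268e-04
  9.83074647e-01 -1.33884216e+00]
[-0.00210858 -0.00019679  0.1591028 ]
[{'point': [267.8, 267.3], 'confidence': 0.66}]
```

View pics/s1.png

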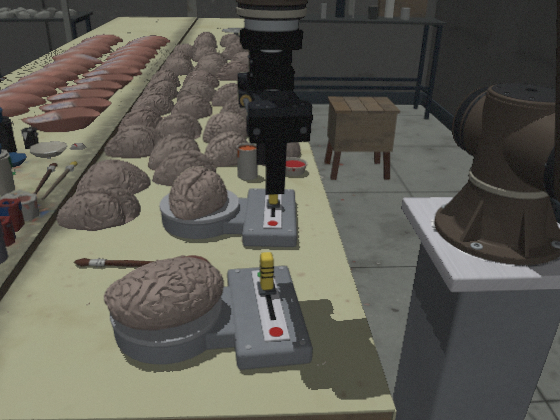

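The open gripper hovers above the grip, which still stands at (267,268) in the side view. Descending now.

Call:
jog_arm([
  [[-0.002,0,0.04],[0,0,0],0],
  [[0,0,0.04],[0,0,0],0],
  [[0,0,0.03],[0,0,0],0],
  [[0,0,0.02],[0,0,0],0],
  [[0,0,0.015],[0,0,0],0],
  [[0,0,0.014],[0,0,0],0],
  [[0,0,0],[0,0,0],0],
  [[0,0,0],[0,0,0],0],
])

```text
time_s: 3.2
ee_pos: [0.4665, 0.2275, 0.0559]
tool_rot: [0.15, -3.138, -0.0]
contact_force: [0.7, -0.2, 0.3]
gripper_width: 0.095
```

```bash
python3 - <<'E'
from h import *
q=bot.sense();print(q['ee_pos'])
d=look('side','s2.png')
e=look('top','t2.png')
a=np.hstack([d['frame'][200:340,200:340],e['frame'][150:290,140:280]])[:,:,::-1]
cv2.imwrite('pics/c2.png',cv2.resize(a,None,fx=2.8,fy=2.8))
print(proj(d,q['ee_pos']),proj(e,q['ee_pos']))
E
```

```text
[0.46647381 0.22753547 0.05593491]
[267.29616189 277.52827577] [208.00121052 217.03158498]
```

View pics/c2.png

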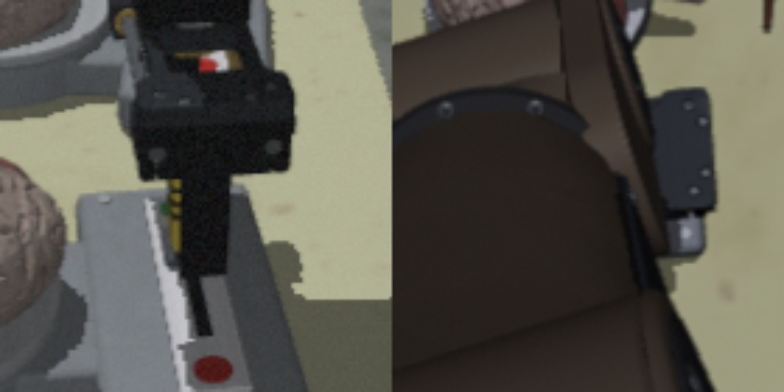

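The near finger stands over the slot with the grip behind it. Closing.

Call:
jog_arm([
  [[0,0,0],[0,0,0],1],
  [[0,0,0],[0,0,0],1],
  [[0,0,0],[0,0,0],1],
  [[0,0,0],[0,0,0],1],
  [[0,0,0],[0,0,0],1],
  [[0,0,0],[0,0,0],1],
  [[0,0,0],[0,0,0],1],
  [[0,0,0],[0,0,0],1],
], grip_force=25)

```text
time_s: 4.1
ee_pos: [0.4668, 0.2266, 0.0556]
tool_rot: [0.148, -3.138, -0.0]
contact_force: [-0.1, -0.6, 0.0]
gripper_width: 0.0364
```

Call:
jog_arm([
  [[0,0,0],[0,0,0],1],
  [[0,0,0],[0,0,0],1],
  [[0,0,0],[0,0,0],1],
  [[0,0,0],[0,0,0],1],
])

```text
time_s: 4.5
ee_pos: [0.4668, 0.2267, 0.0556]
tool_rot: [-0.148, 3.138, 0.0]
contact_force: [-0.3, 0.8, 0.1]
gripper_width: 0.0219
```

Gripped (21.9 mm wide, as the grip is). Sliding along tool +y, quickly at first.

Call:
jog_arm([
  [[0,0.007,0],[0,0,0],1],
  [[0,0.008,0],[0,0,0],1],
  [[0,0.008,0],[0,0,0],1],
  [[0,0.008,0],[0,0,0],1],
  [[0,0.008,0],[0,0,0],1],
  [[0,0.008,0],[0,0,0],1],
  [[0,0.003,0],[0,0,0],1],
  [[0,0,0],[0,0,0],1],
])

```text
time_s: 5.3
ee_pos: [0.462, 0.2771, 0.0556]
tool_rot: [-0.149, 3.138, 0.001]
contact_force: [-1.3, 1.4, -0.7]
gripper_width: 0.0224
```

Call:
jog_arm([
  [[0,0.002,0],[0,0,0],1],
  [[0,0.002,0],[0,0,0],1],
  [[0,0.002,0],[0,0,0],1],
  [[0,0,0],[0,0,0],1],
])

```text
time_s: 5.7
ee_pos: [0.4615, 0.2825, 0.0556]
tool_rot: [0.148, -3.138, -0.0]
contact_force: [-0.1, -0.8, -0.1]
gripper_width: 0.0221
```

Call:
jog_arm([
  [[0,0.002,0],[0,0,0],1],
  [[0,0.002,0],[0,0,0],1],
  [[0,0,0],[0,0,0],1],
])

```text
time_s: 6.0
ee_pos: [0.4612, 0.2866, 0.0556]
tool_rot: [-0.148, 3.138, 0.0]
contact_force: [-1.0, 1.0, 0.5]
gripper_width: 0.0218
```

Call:
jog_arm([
  [[0,0.002,0],[0,0,0],1],
  [[0,0.001,0],[0,0,0],1],
  [[0,0,0],[0,0,0],1],
])

```text
time_s: 6.3
ee_pos: [0.4609, 0.2896, 0.0556]
tool_rot: [0.148, -3.138, -0.0]
contact_force: [-0.8, 0.1, -0.9]
gripper_width: 0.0221
```

Call:
jog_arm([
  [[0,0.001,0],[0,0,0],1],
  [[0,0.001,0],[0,0,0],1],
  [[0,0,0],[0,0,0],1],
])

```text
time_s: 6.6
ee_pos: [0.4607, 0.2903, 0.0556]
tool_rot: [0.149, -3.137, 0.003]
contact_force: [0.8, -10.9, 2.9]
gripper_width: 0.0219
```

Call:
jog_arm([
  [[0,0.001,0],[0,0,0],1],
  [[0,0.001,0],[0,0,0],1],
  [[0,0,0],[0,0,0],1],
])

```text
time_s: 6.9
ee_pos: [0.4607, 0.2905, 0.0556]
tool_rot: [0.149, -3.137, 0.006]
contact_force: [4.1, -26.4, 4.1]
gripper_width: 0.0223
```

```bash
python3 - <<'E'
from h import *
q=bot.sense();print(q['ee_pos'],q['contact_force'],q['moment'],q['gripper_width'])
d=look('side','s3.png')
a=d['frame'][200:360,200:360][:,:,::-1]
cv2.imwrite('pics/c3.png',cv2.resize(a,None,fx=3.6,fy=3.6))
E
```

```text
[0.46069502 0.29050137 0.05562423] [  4.12634152 -26.40627044   4.11602831] [-4.94384048 -1.00946746  0.00753986] 0.022262329068568103
```

View pics/c3.png

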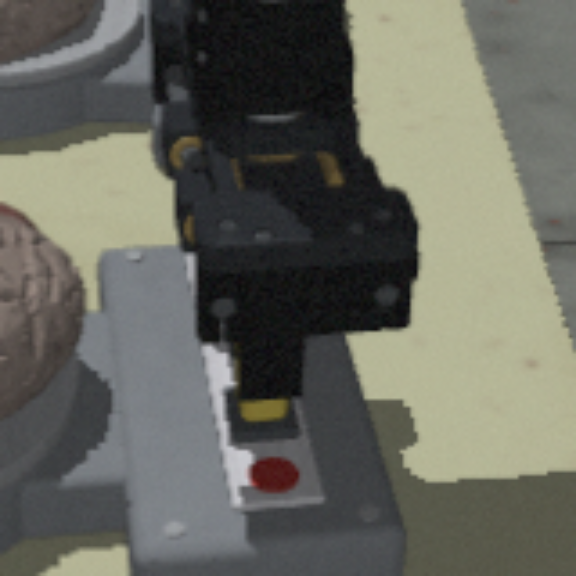

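The stop is felt: the tool holds at y = 0.290 with force rising to 26 N, and the picture shows the slot fully covered next to the red mark. I ease off 1 mm of command (still pressing on), then open.

Call:
jog_arm([
  [[0,-0.001,0],[0,0,0],1],
  [[0,0,0],[0,0,0],0.5],
  [[0,0,0],[0,0,0],0.2],
  [[0,0,0],[0,0,0],0],
  [[0,0,0],[0,0,0],0],
  [[0,0,0],[0,0,0],0],
  [[0,0,0],[0,0,0],0],
  [[0,0,0],[0,0,0],0],
])

```text
time_s: 7.75
ee_pos: [0.4606, 0.2924, 0.0557]
tool_rot: [-0.148, 3.138, 0.0]
contact_force: [0.1, -0.8, 0.7]
gripper_width: 0.0724
```

Call:
jog_arm([
  [[0,0,0],[0,0,0],0],
  [[0,0,0],[0,0,0],0],
  [[0,0,-0.02],[0,0,0],0],
  [[0,0,-0.04],[0,0,0],0],
  [[0,0,-0.04],[0,0,0],0],
  [[0,0,-0.04],[0,0,0],0],
  [[0,-0.04,-0.02],[0,0,0],0],
  [[0.03,-0.04,0],[0,0,0],0],
  [[0.03,-0.04,0],[0,0,0],0],
  [[0,-0.04,0],[0,0,0],0],
  [[0,-0.04,0],[0,0,0],0],
  [[0,0,0],[0,0,0],0],
])

```text
time_s: 8.95
ee_pos: [0.4199, 0.0844, 0.2159]
tool_rot: [-0.142, 3.138, -0.001]
contact_force: [0.1, 0.4, 0.3]
gripper_width: 0.0949
```

```bash
python3 - <<'E'
from h import *
q=bot.sense();print(q['ee_pos'],q['contact_force'],q['gripper_width'],q['time_s'])
d=look('side','s4.png');ls=bot.landmark_of('stem_lock_grip','side');lh=bot.landmark_of('half_lock_grip','side')
e=look('top','t4.png');lt=bot.landmark_of('stem_lock_grip','top')
print(ls,lt,lh)
if ls and lt: print(tri([ray(d,ls[0]['point']),ray(e,lt[0]['point'])]))
a=np.hstack([d['frame'][200:340,200:340],e['frame'][150:290,140:280]])[:,:,::-1]
cv2.imwrite('pics/c4.png',cv2.resize(a,None,fx=2.8,fy=2.8,interpolation=2))
E
```

```text
[0.41990462 0.08439141 0.21590759] [0.10046991 0.3575108  0.28330467] 0.09493673607310156 8.95
[{'point': [271.8, 291.5], 'confidence': 0.74}] [{'point': [173.8, 217.4], 'confidence': 0.75}] [{'point': [274.1, 189.0], 'confidence': 0.72}]
(array([0.46268227, 0.28621474, 0.073406  ]), [np.float64(0.00012509171183589223), np.float64(0.00012509171183582322)])
```

View pics/c4.png

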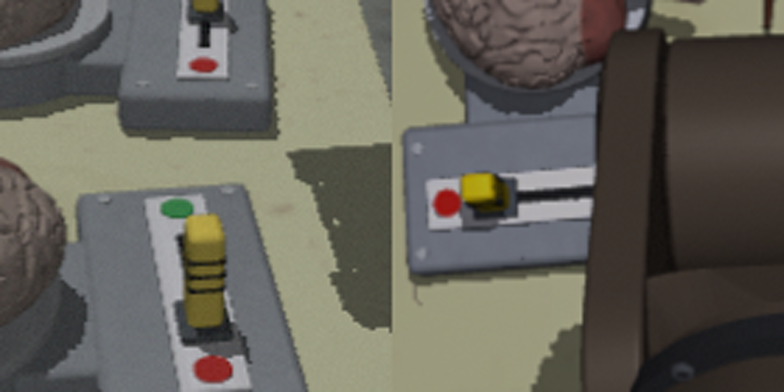

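View pics/s4.png

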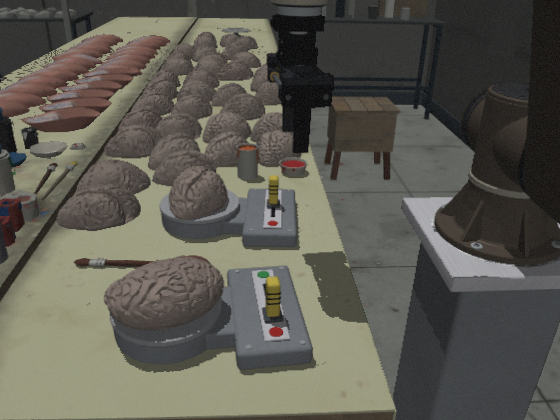

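```bash
python3 - <<'E'
import cv2,numpy as np
a=[cv2.imread(f'pics/s{i}.png')[300:340,255:295] for i in (3,4)]
cv2.imwrite('pics/cmp.png',cv2.resize(np.hstack(a),None,fx=9,fy=9,interpolation=0))
for c in (266,270,274): print([cv2.cvtColor(x,6)[8:30,c-255].tolist() for x in a])
E
```

```text
[[36, 29, 31, 46, 62, 50, 52, 41, 40, 40, 39, 42, 48, 52, 50, 82, 104, 200, 202, 198, 199, 198], [75, 76, 74, 75, 72, 72, 67, 64, 63, 66, 64, 67, 62, 42, 46, 83, 176, 172, 172, 174, 170, 173]]
[[16, 10, 25, 63, 108, 109, 108, 108, 96, 47, 34, 41, 53, 49, 54, 96, 95, 95, 137, 138, 129, 53], [94, 93, 96, 95, 95, 96, 95, 94, 82, 34, 46, 46, 51, 46, 56, 87, 169, 172, 170, 168, 134, 86]]
[[11, 19, 11, 105, 108, 106, 107, 109, 82, 39, 41, 42, 50, 46, 66, 95, 94, 93, 93, 52, 36, 39], [93, 96, 95, 91, 96, 92, 93, 92, 65, 35, 31, 30, 45, 44, 54, 82, 80, 84, 117, 90, 71, 71]]
```

View pics/cmp.png

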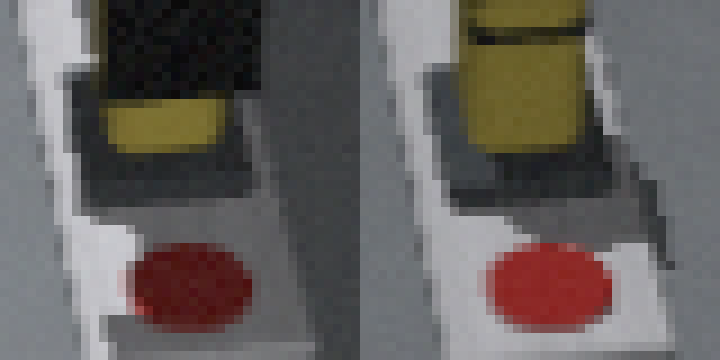

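The grip is in the same place, to the pixel, as when it was pressed against the stop, so I'm handing in.

```bash
python3 -c "
from station import bot
print(bot.job_done())"
```

```text
the job is handed in; nothing more can be done
None
```

I slid the stemmed brain's transport lock about 64 mm to the red-mark end stop, let go of it and drew the gripper clear. The job was handed in at about 9 s; no verdict came back.

- **Stop reached:** the tool held at y = 0.2905 m while the force rose to about 26 N. I opened the gripper with the arm still pressing lightly towards the stop.
- **After release:** the side view shows the grip in the same place, to the pixel, as when it was against the stop. The wrist force is back to about zero.
- **One check disagreed:** the network's landmark put the released grip at y = 0.286 m, about 4 mm short of the stop. Its readings of the grip scattered by a few millimetres throughout, so I trusted the contact force and the picture instead.
- **Other turntable:** I did not touch its lock, and the side view shows it unchanged.

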